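Pack the painted pipe shoes in their case and lock it

TASK

Pack every painted pipe shoe lying on the bench into the open transit case, each standing upright on its foot in a bay of its own, flat on the floor of the bay. Then press the hinged lid fully shut past its spring catches, and after that turn the quarter-turn fastener clockwise (seen from above) until it drops into its locked position with its arm over the lid. Leave the spray can, the cup and the flat ring alone.

Things in the scene. Friction and masses are not known exactly. Their poses are not given: they have to be found in the camera images.
- case: fixed grey transit case, 272 (x) x 140 (y) x 76 mm high, open at the top, walls 5 mm, floor 8 mm. Origin: centre of the underside; z up. Five bays side by side along its x, centred at x = -104, -52, 0, 52, 104 mm, y = 0. The lid is hinged on the +y side; the fastener stands on a block 50 wide (x), 40 deep, 60 mm high on the -y side.
- middle_bay (a point): centre of the middle bay's floor, 8 mm above the bench. Each bay is 48 mm wide in the case's x and 130 long in y: a shoe goes in with its web along the case's y. Dividers are 4 mm thick, 18 mm high above this floor. Webs of neighbours are 52 mm apart, so open the gripper only to about 30 mm when letting go there.
- lid (a joint): flat lid of the case, 276 x 150 x 8 mm, 0.35 kg; rad, 0 = shut and level, 1.57 = upright; starts open, leaning back a little. The stiff hinge keeps it where it is left. In the last 0.1 rad it meets two spring catches; pressing down with 10 to 25 N near the free edge, midway along it, snaps it past them, and they hold it shut.
- lid_hinge (a point): midpoint of the hinge line: 75 mm to the case's +y side of its origin and 78 mm above the bench. The hinge line runs along the case's x; the underside of the lid passes through it.
- lid_edge (a point): middle of the lid's free edge, on its outer face, 153 mm from the hinge line, 8 mm out from the underside (when shut: 86 mm above the bench, 78 mm to the case's -y side).
- fastener (a joint): steel quarter-turn fastener, upright axis; rad, growing clockwise from above; 0 = unlocked (wing along the case's x, small arm to its -x), 1.57 = locked (wing along y, arm over the lid). A sprung cam lifts it 4 mm half-way and drops it to either end, by itself once past about 0.9 rad and let go; peak torque 0.12 N m. If the lid is not fully shut, the arm jams on it or slips under it.
- fastener_grip (a point): middle of the fastener's wing handle, on its axis: 100 mm to the case's -y side, 116 mm above the bench. The wing is an upright bar 70 mm long, 12 thick and 36 high (98 to 134 mm above the bench), to be pinched from above; its length turns with the joint.
- shoe1: painted blue steel pipe shoe, an inverted T: foot plate 90 x 36 x 8 mm, upright web 90 long, 8 thick, rising along the middle to 60 mm total height; about 0.35 kg. All shoes are alike; some may be absent. Origin: centre of the underside; x along the web, z up. It can be pinched by the web from above.
- shoe2: painted blue steel pipe shoe, an inverted T: foot plate 90 x 36 x 8 mm, upright web 90 long, 8 thick, rising along the middle to 60 mm total height; about 0.35 kg. All shoes are alike; some may be absent. Origin: centre of the underside; x along the web, z up. It can be pinched by the web from above.
- shoe3: painted blue steel pipe shoe, an inverted T: foot plate 90 x 36 x 8 mm, upright web 90 long, 8 thick, rising along the middle to 60 mm total height; about 0.35 kg. All shoes are alike; some may be absent. Origin: centre of the underside; x along the web, z up. It can be pinched by the web from above.
- shoe4: painted blue steel pipe shoe, an inverted T: foot plate 90 x 36 x 8 mm, upright web 90 long, 8 thick, rising along the middle to 60 mm total height; about 0.35 kg. All shoes are alike; some may be absent. Origin: centre of the underside; x along the web, z up. It can be pinched by the web from above.
- shoe5: painted blue steel pipe shoe, an inverted T: foot plate 90 x 36 x 8 mm, upright web 90 long, 8 thick, rising along the middle to 60 mm total height; about 0.35 kg. All shoes are alike; some may be absent. Origin: centre of the underside; x along the web, z up. It can be pinched by the web from above.
- spray_can: plain metal spray can, 62 mm diameter, 190 mm high, standing; bystander, leave alone. Origin: centre of the underside.
- mixing_cup: white mixing cup, 84 mm across, 100 mm high; bystander, leave alone. Origin: centre of the underside.
- flange_ring: flat blue ring, 170 mm outside, 116 mm inside, 6 mm thick, lying on the bench; bystander, leave alone. Origin: centre of the underside.
Not all that is in view belongs to the job. What is shaped like the shoe1 but orange is not meant.

How it is judged:
On the way, in this order (a step that is already met when the one before it is completed fails the run):
1. every shoe stands in a bay of the case (x of shoe1 in the frame of case between -0.135 and 0.135 m and y of shoe1 in the frame of case between -0.032 and 0.032 m and z of shoe1 in the frame of case between 0 and 0.014 m and angle between each of shoe1, shoe2, shoe3, shoe4, shoe5's own z axis and vertical below 0.12 rad and linear speed of each of shoe1, shoe2, shoe3, shoe4, shoe5 below 0.05 m/s and x of shoe2 in the frame of case between -0.135 and 0.135 m and y of shoe2 in the frame of case between -0.032 and 0.032 m and z of shoe2 in the frame of case between 0 and 0.014 m and x of shoe3 in the frame of case between -0.135 and 0.135 m and y of shoe3 in the frame of case between -0.032 and 0.032 m and z of shoe3 in the frame of case between 0 and 0.014 m and x of shoe4 in the frame of case between -0.135 and 0.135 m and y of shoe4 in the frame of case between -0.032 and 0.032 m and z of shoe4 in the frame of case between 0 and 0.014 m and x of shoe5 in the frame of case between -0.135 and 0.135 m and y of shoe5 in the frame of case between -0.032 and 0.032 m and z of shoe5 in the frame of case between 0 and 0.014 m), for 0.2 s.
2. the lid is pressed shut past its catches (value of joint lid below 0.015 rad), for 0.2 s.
3. the fastener is turned and sits in its locked detent (value of joint lid below 0.015 rad and value of joint fastener above 1.48 rad), for 0.2 s.
At the end, for the whole second after the job is handed in: Every shoe present stands upright and at rest on the floor of a bay, within 32 mm of the middle of its length; lid joint below 0.015 rad; fastener joint above 1.48 rad; spray can, cup and flat ring within 30 mm of where they stood (all of step 1 and all of step 3 and distance of each of spray_can, mixing_cup, flange_ring from where it was at the start of the episode below 0.03 m); the robot touches nothing.
It fails at once if the spray can is knocked away (30 mm) or tipped (distance of spray_can from where it was at the start of the episode above 0.03 m or angle between spray_can's own z axis and vertical above 0.4 rad).
It fails at once if the mixing cup is knocked away (30 mm) or tipped (distance of mixing_cup from where it was at the start of the episode above 0.03 m or angle between mixing_cup's own z axis and vertical above 0.4 rad).
It fails at once if the flat ring is knocked away (30 mm) or tipped (distance of flange_ring from where it was at the start of the episode above 0.03 m or angle between flange_ring's own z axis and vertical above 0.4 rad).
Of shoe1, shoe2, shoe3, shoe4, shoe5 only 3 to 5 are there at a start; the rules pass over those that are not, and their reading is None.
At some moment in a run one of shoe1, shoe2, shoe3, shoe4, shoe5 may be knocked a few centimetres aside while the robot is not near it.
It also fails if it takes over 210 s, if anything falls off the work surface, if the arm or the gripper's body presses on something with over 40 N, if the wrist force passes 120 N, or if a joint passes its speed limit or range.

ROBOT

A 7-joint arm with a two-finger parallel gripper is mounted at the origin on the work surface. World frame = base frame: x ahead of the robot, y to its left, z up, the work surface at z = 0. Lengths are in m, angles in rad, forces in N, time in s.
With the tool pointing down it reaches from about 0.4 to 0.85 m from the base axis. Payload 6.9 kg.
Tool frame: the origin (TCP) lies on the centre line of the jaws, within the pads' length; the fingertips stand 19 mm ahead of it and the grasp point (between the pads) is the TCP; z points along the fingers, y is the direction in which the jaws open and shut (so a half turn about z gives the same grasp; the last joint's range is limited). The gripper opens to 85 mm and grips with 20 to 120 N. Pads are 22 mm wide; open, the fingers measure 114 mm over their backs; the gripper's body (76 mm by 85 mm) begins 54 mm behind the grasp point. The pads swing forward as they close: fully open they stand 13 mm farther back than shut.
Start: joints at [-1.02, 0.507, -0.238, 1.5, 0.126, 1.149, -0.155], TCP at [0.27, 0.564, 0.25] pointing down, gripper open.
Joint ranges: [-3.08, 3.08], [-0.24, 2.05], [-1.43, 1.35], [0, 2.5], [-1.52, 4.66], [0.17, 1.96], [-2.89, 2.89]. Speed limits (rad/s): [2.39, 2.39, 3.14, 3.14, 3.14, 3.14, 3.14].

INTERFACE

Orientations are given as a unit quaternion [w, x, y, z].
In Python, from cell import robot, hand, get_image, get_calibration, finder, monitor gives the robot as it stands. Calls block until the motion is done:
- robot.goto(position, orientation): joint-space move of the TCP to a pose.
- robot.move_l(position, frame=None, speed=0.15, contact_N=None): straight line of the TCP; frame=None keeps the orientation; speed is the mean speed in m/s. With contact_N (N) it stops when the force on the tool has changed by that much, and returns True; else False.
- robot.movej(angles): joint-space move.
- hand.command_gripper(opening): opening from 0.0 (shut) to 1.0 (fully open); the grip force is fixed at half the most; returns when the fingers have stopped.
- robot.sleep(seconds).
- robot.inverse_kinematics(position, orientation): joint angles nearest the present ones, or None.
- get_image(name): name is "scene" or "side" or "wrist"; returns the picture (384x512x3 uint8, blue, green, red); there is no depth.
- get_calibration(name): a dict with "intrinsics" (3x3 intrinsics, pixels), "position" and "orientation" of the camera in the world; the wrist camera has in their place "tool_from_camera" (4x4, takes a point from camera to tool coordinates, whose origin is the TCP and whose axes are the flange's). Camera axes: x right, y down, z forward; pixel columns grow to the right and rows downward; lengths in m; the calibration is good to about 2 mm. A picture is of the moment at which its call begins: read the wrist's pose just before it. get_calibration takes no time and is no camera call.
A pose or a line that the arm cannot do raises robot.PlanningError and nothing moves.
- robot.close_job(): hands the job in, once; it reports no verdict.
Trained networks look in the newest picture that a camera, given by its name, has taken for a name from the list of things; names that differ only in an ending like _2 or _b are one class to them, and where a whole thing is asked for, a point or a joint stands for the part that bears it (a point fixed in the world has none). Each returns a list of dicts, best first, with "score" (0 to 1); they miss things now and then, are a little off and sometimes report something else, mostly with a low value. They report only what shows in the picture. A call takes as long as a camera call. They do not tell look-alikes from the thing itself.
- finder.search_frame(camera, thing): "centre" ([row, column] in pixels, amid what is visible of it).
- finder.silhouettes(camera, thing): "region" (384x512 bool, what is visible of it) and "centre" ([row, column] in pixels, amid what is visible of it).
Readings, each from a call of its own:
- monitor.current_t(): time.
- monitor.current_q(): joint angles.
- monitor.current_qvel(): joint speeds.
- monitor.current_tau(): joint torques, N m.
- monitor.current_tcp_pos(): TCP position.
- monitor.current_tool_rot(): TCP orientation.
- monitor.current_contact_force(): force on the tool from outside, world axes, zero at the start.
- monitor.current_wrist_torque(): the same for the moment, N m.
- monitor.current_width(): opening from 0.0 (shut) to 1.0 (fully open).
Only numpy, scipy, OpenCV 4.12 (cv2) and the standard library are available. Lean on these libraries where they do the work, as an engineer would, in place of code of your own. Each camera call takes 0.05 s, during which the arm holds its last target.

## Working session

There is one attempt and no reset: what is moved stays moved. The work goes in short steps, each a Python script; the robot and the scene stay as the last script left them, time stands still between calls to the robot, and variables do not carry over. Pictures are saved under pics/ and viewed, and the job is handed in when it is done.

```bash
ls; mkdir -p pics; python3 - <<'E'
from cell import robot, hand, get_image, get_calibration, finder, monitor
import cv2
for n in ["scene","side","wrist"]:
    cv2.imwrite(f"pics/{n}0.png",get_image(n)); c=get_calibration(n); print(n,c)
print(monitor.current_t(), monitor.current_tcp_pos(), monitor.current_tool_rot())
E
```

```text
pics
scene {'intrinsics': array([[395.22733774,   0.        , 257.33242475],
       [  0.        , 395.22733774, 191.70342309],
       [  0.        ,   0.        ,   1.        ]]), 'position': array([ 1.11394672, -0.74338274,  1.22669194]), 'orientation': array([-0.30750314,  0.88956048,  0.32148579, -0.10378276])}
side {'intrinsics': array([[487.37457047,   0.        , 253.709174  ],
       [  0.        , 487.37457047, 189.56243126],
       [  0.        ,   0.        ,   1.        ]]), 'position': array([-0.40583175,  0.89618293,  1.50846967]), 'orientation': array([ 0.14487764, -0.34433927,  0.86305261, -0.33997224])}
wrist {'intrinsics': array([[293.40041288,   0.        , 251.42686482],
       [  0.        , 293.40041288, 194.77306942],
       [  0.        ,   0.        ,   1.        ]]), 'tool_from_camera': array([[ 2.32607223e-04, -9.57332395e-01, -2.88988982e-01,
         7.43172165e-02],
       [ 9.99999949e-01,  2.86016046e-04, -1.42584035e-04,
         9.33936016e-04],
       [ 2.19155801e-04, -2.88988934e-01,  9.57332412e-01,
        -1.23664716e-01],
       [ 0.00000000e+00,  0.00000000e+00,  0.00000000e+00,
         1.00000000e+00]])}
0.15 [0.2694197  0.56359397 0.24964769] [-1.28114656e-04  2.21072603e-01  9.75257141e-01 -6.30248403e-04]
```

View pics/scene0.png

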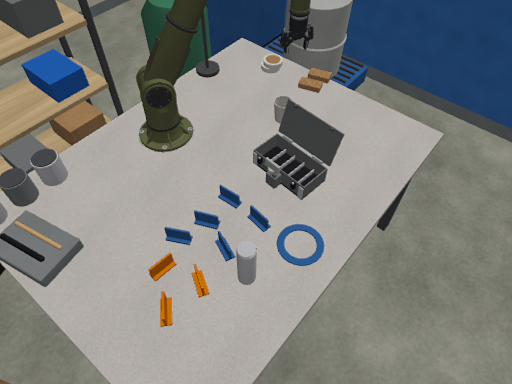

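View pics/side0.png

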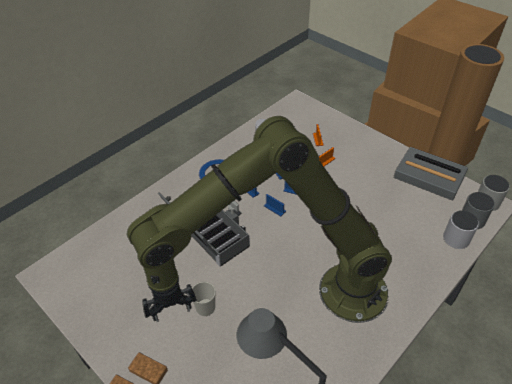

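View pics/wrist0.png

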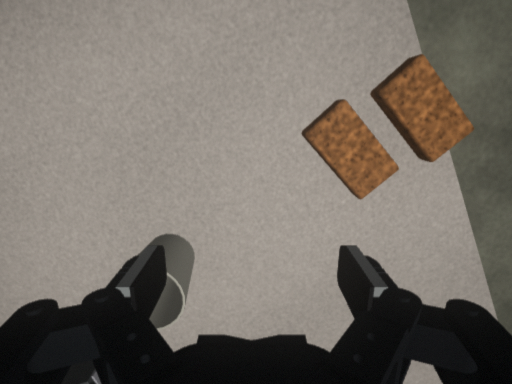

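The blue shoes in the scene view are at (col,row) (230,197), (207,219), (178,236), (225,246) and (259,218). The things that could be mistaken for them are the orange ones at (162,266), (201,282) and (166,309), and the blue ring at (300,244). Next I'll check these in a close crop.

```bash
cat > h.py <<'E'
from cell import robot, hand, get_image, get_calibration, finder, monitor
import cv2, numpy as np
from scipy.spatial.transform import Rotation as R
from scipy.optimize import minimize, linear_sum_assignment
def q2R(q): return R.from_quat([q[1],q[2],q[3],q[0]]).as_matrix()
def campose(n):
    c=get_calibration(n);K=c["intrinsics"]
    if n=="wrist":
        T=np.eye(4);T[:3,:3]=q2R(monitor.current_tool_rot());T[:3,3]=monitor.current_tcp_pos()
        T=T@c["tool_from_camera"];return K,T[:3,:3],T[:3,3]
    return K,q2R(c["orientation"]),np.array(c["position"])
def proj(P,cam):
    K,Rm,t=cam;p=(np.atleast_2d(P)-t)@Rm@K.T;return p[:,:2]/p[:,2:]
def ray(rc,z,cam):
    K,Rm,t=cam;d=Rm@np.linalg.inv(K)@np.array([rc[1],rc[0],1.]);return t+d*(z-t[2])/d[2]
def box(x0,x1,y0,y1,z0,z1): return np.array([[x,y,z] for x in(x0,x1) for y in(y0,y1) for z in(z0,z1)])
SH=[box(-.045,.045,-.018,.018,0,.008),box(-.045,.045,-.004,.004,.008,.06)]
def render(boxes,T,cam,s=1):
    m=np.zeros((384*s,512*s),np.uint8)
    for b in boxes:
        p=proj(b@T[0].T+T[1],cam)
        cv2.fillConvexPoly(m,np.round(cv2.convexHull((((p+.5)*s-.5)*16).astype(np.float32))).astype(np.int32),1,shift=4)
    return m.astype(bool)
def rz(a): return R.from_euler('z',a).as_matrix()
def fit_shoe(reg,cam,guess=None,z=0.):
    s=3; big=cv2.resize(reg.astype(np.uint8),None,fx=s,fy=s,interpolation=cv2.INTER_LINEAR_EXACT if 0 else cv2.INTER_NEAREST).astype(bool)
    if guess is None:
        ys,xs=np.nonzero(reg);c=ray([ys.mean(),xs.mean()],.025,cam)
        gs=[(c[0],c[1],a) for a in np.arange(0,np.pi,np.pi/8)]
    else: gs=[guess]
    f=lambda p:1-(lambda m:(m&big).sum()/(m|big).sum())(render(SH,(rz(p[2]*10),np.array([p[0],p[1],z])),cam,s))
    best=None
    gs=sorted(gs,key=lambda g:f((g[0],g[1],g[2]/10)))[:3]
    for g in gs:
        x0=np.array([g[0],g[1],g[2]/10])
        r=minimize(f,x0,method='Nelder-Mead',options=dict(initial_simplex=[x0,x0+[.01,0,0],x0+[0,.01,0],x0+[0,0,.03]],xatol=1e-4,fatol=1e-4))
        if best is None or r.fun<best.fun: best=r
    return best.x[0],best.x[1],(best.x[2]*10)%np.pi,1-best.fun
def save(n,im): cv2.imwrite(f"pics/{n}.png",im)
DOWN=lambda a: (lambda q:[q[3],q[0],q[1],q[2]])((R.from_euler('z',a)*R.from_euler('x',np.pi)).as_quat())
# tool: z down, tool x at yaw a, tool y at yaw a-90
def scene_shoes(n="scene",minscore=.2):
    im=get_image(n);cam=campose(n);hsv=cv2.cvtColor(im,cv2.COLOR_BGR2HSV);out=[]
    for d in finder.silhouettes(n,"shoe1"):
        r=d["region"]
        if r.sum()<40: continue
        h=np.median(hsv[...,0][r]);
        out.append((d["score"],int(h),d["centre"],r.sum())+ (fit_shoe(r,cam) if 95<h<125 else ()))
    return im,out
E
python3 - <<'E'
from h import *
im,o=scene_shoes()
for a in o: print(np.round(a[0],2),a[1],np.round(a[2]),a[3],np.round(a[4:],4))
cam=campose("scene")
for th in ["case","lid","fastener","spray_can","mixing_cup","flange_ring"]:
    for d in finder.silhouettes("scene",th)[:2]: print(th,round(d["score"],2),np.round(d["centre"]),d["region"].sum(),ray(d["centre"],0,cam).round(3))
save("c0",cv2.resize(im[180:335,135:335],None,fx=4,fy=3.8,interpolation=cv2.INTER_CUBIC))
save("c1",cv2.resize(im[90:200,240:350],None,fx=5.4,fy=5.4,interpolation=cv2.INTER_CUBIC))
E
```

```text
0.89 107 [236. 176.] 345 [ 0.4384 -0.3409  0.4572  0.9112]
0.85 16 [282. 200.] 323 []
0.81 15 [268. 160.] 420 []
0.74 107 [218. 260.] 317 [ 0.6119 -0.102   2.9951  0.9007]
0.73 16 [308. 168.] 344 []
0.67 107 [250. 225.] 229 [ 0.5952 -0.2687  2.7249  0.8004]
0.61 107 [195. 229.] 285 [ 0.4629 -0.096   0.0525  0.8987]
0.58 107 [220. 209.] 307 [ 0.4683 -0.2288  0.3836  0.8557]
case 0.84 [152. 298.] 5261 [0.517 0.28  0.   ]
case 0.2 [133. 310.] 2173 [0.488 0.411 0.   ]
lid 0.65 [133. 310.] 2197 [0.488 0.411 0.   ]
fastener 0.52 [164. 270.] 165 [0.465 0.151 0.   ]
spray_can 0.79 [262. 244.] 773 [ 0.679 -0.262  0.   ]
mixing_cup 0.58 [110. 279.] 300 [0.285 0.445 0.   ]
flange_ring 0.66 [255. 300.] 909 [ 0.813 -0.118  0.   ]
```

View pics/c0.png

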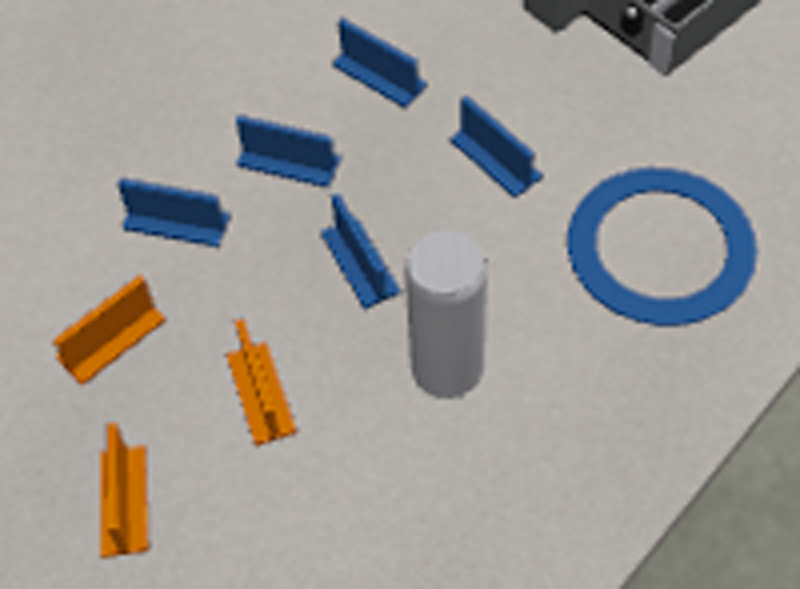

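View pics/c1.png

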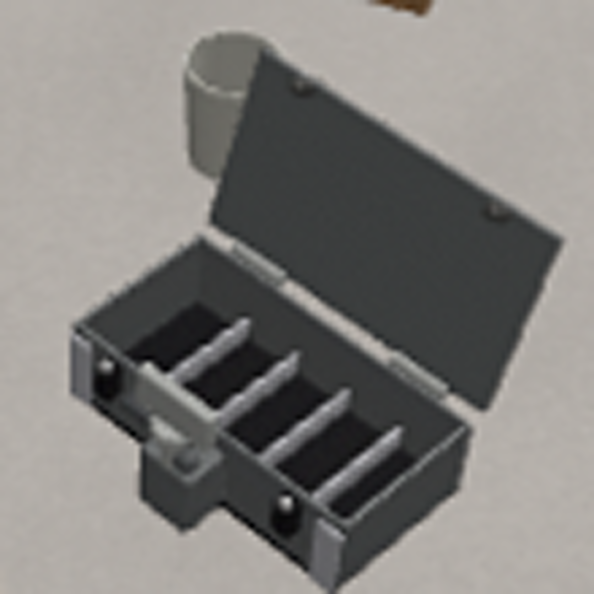

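```bash
python3 - <<'E'
from h import *
cam=campose("scene")
P=[ray([r,c],.076,cam) for c,r in [(277,134.4),(254.4,150.2),(303.9,186.3),(326.7,169.6)]]
P=np.array(P);print(P.round(3));print(P.mean(0))
for a,b in [(1,2),(0,3),(1,0),(2,3)]:
    d=P[b]-P[a];print(np.linalg.norm(d),np.degrees(np.arctan2(d[1],d[0])))
E
```

```text
[[0.427 0.243 0.076]
 [0.413 0.112 0.076]
 [0.673 0.089 0.076]
 [0.693 0.213 0.076]]
[0.55172866 0.16417826 0.076     ]
0.2612272809446215 -5.197386218119915
0.26755459771797746 -6.330082219306343
0.1311653969402932 83.93991669652824
0.12613160360978917 81.05238446452148
```

```bash
python3 - <<'E'
from h import *
cam=campose("scene")
print("can base",ray([280,246.7],0,cam), "can mid",ray([262,244],.095,cam))
np.set_printoptions(precision=3,suppress=True)
cy=np.radians(-6)
for nm,p,aa in [("case",(0.552,.165,.06),(cy+np.pi/2,cy-np.pi/2)),("bay+",(0.655,.154,.06),(cy+np.pi/2,cy-np.pi/2)),("bay-",(0.449,.176,.06),(cy+np.pi/2,cy-np.pi/2)),("fast",(.54,.065,.116),(cy,cy+np.pi,cy+np.pi/2,cy-np.pi/2)),("lidtop",(.56,.1,.3),(cy,cy+np.pi))]:
    for a in aa: print(nm,round(np.degrees(a)),robot.inverse_kinematics(np.array(p),DOWN(a)))
for x,y,a in [(.4384,-.3409,.4572),(.6119,-.102,2.995),(.595,-.2687,2.725),(.463,-.096,.0525),(.468,-.229,.3836)]:
    for k in(0,np.pi): print(x,y,round(np.degrees(a+k)),robot.inverse_kinematics(np.array([x,y,.04]),DOWN(a+k)))
E
```

```text
can base [ 7.30650389e-01 -3.08897365e-01  2.22044605e-16] can mid [ 0.71360242 -0.30094834  0.095     ]
case 84 [-0.396  0.647  0.1    1.857 -0.101  0.642 -0.341]
case -96 [ 0.045  0.708 -0.611  1.851  0.569  0.764  2.16 ]
bay+ 84 [-0.319  0.759  0.09   1.579 -0.086  0.807 -0.298]
bay+ -96 [ 0.076  0.825 -0.628  1.573  0.567  0.932  2.293]
bay- 84 [-0.484  0.552  0.087  2.102 -0.096  0.491 -0.429]
bay- -96 [-0.031  0.603 -0.587  2.097  0.584  0.606  2.007]
fast -6 [-0.459  0.57   0.453  1.896 -0.352  0.754 -1.484]
fast 174 [-0.055  0.531 -0.165  1.891  0.125  0.73   1.175]
fast 84 [-0.285  0.536  0.181  1.894 -0.139  0.723 -0.129]
fast -96 [ 0.227  0.584 -0.603  1.887  0.447  0.807  2.422]
lidtop -6 [-0.56   0.418  0.523  1.575 -0.218  1.207 -1.672]
lidtop 174 [-0.121  0.38  -0.147  1.569  0.058  1.197  1.187]
0.4384 -0.3409 26 [ 0.221  0.753  0.648  1.931 -0.699  0.696  0.185]
0.4384 -0.3409 206 [ 0.698  0.653 -0.126  1.925  0.141  0.572  2.507]
0.6119 -0.102 172 [ 0.232  0.723 -0.175  1.745  0.182  0.689  1.383]
0.6119 -0.102 352 [-0.212  0.802  0.585  1.751 -0.603  0.775 -1.042]
0.595 -0.2687 156 [ 0.379  0.757  0.014  1.652 -0.014  0.733  1.553]
0.595 -0.2687 336 [ 0.078  0.83   0.554  1.656 -0.56   0.819 -1.11 ]
0.463 -0.096 3 [-0.045  0.599  0.294  2.143 -0.386  0.449 -0.967]
0.463 -0.096 183 [ 0.276  0.579 -0.181  2.139  0.233  0.441  1.536]
0.468 -0.229 22 [ 0.151  0.658  0.398  2.02  -0.469  0.552 -0.309]
0.468 -0.229 202 [ 0.548  0.624 -0.211  2.015  0.246  0.526  2.116]
```

```bash
python3 - <<'E'
from h import *
robot.move_l([0.27,.564,.40],speed=.25)
cy=np.radians(-6)
robot.goto([0.55,.15,.36],DOWN(cy-np.pi/2))
im=get_image("wrist");save("w1",im)
robot.goto([0.5,-.19,.32],DOWN(np.radians(90)))
im=get_image("wrist");save("w2",im);print(monitor.current_t())
cam=campose("wrist");hsv=cv2.cvtColor(im,cv2.COLOR_BGR2HSV)
for d in finder.silhouettes("wrist","shoe1"):
    r=d["region"]; h=np.median(hsv[...,0][r]);print(round(d["score"],2),h,np.round(d["centre"]),r.sum(),np.round(fit_shoe(r,cam),4) if h>90 else 0)
E
```

```text
5.5583
0.92 110.0 [208. 312.] 1542 [ 0.5965 -0.2677  2.7652  0.9613]
0.9 110.0 [186. 231.] 1456 [ 0.471  -0.2267  0.4212  0.9543]
0.89 10.0 [295. 321.] 1539 0
0.89 11.0 [310. 241.] 991 0
0.83 110.0 [254. 212.] 1545 [ 0.4406 -0.3404  0.4918  0.9428]
0.71 110.0 [ 98. 334.] 1760 [ 0.6147 -0.1011  3.0061  0.9212]
0.55 110.0 [ 92. 227.] 1770 [ 0.4639 -0.0953  0.0603  0.9508]
```

View pics/w1.png

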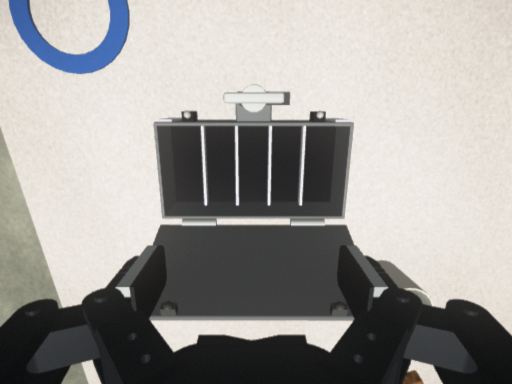

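View pics/w2.png

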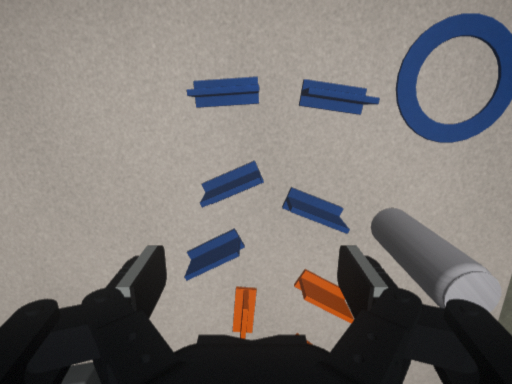

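The wrist views agree with the scene: five blue shoes at (312,208), (231,186), (212,254), (334,98) and (227,92), with two orange ones lower down. The case is empty, its rim spanning (154,122) to (353,217), with the wing above it and the lid below.

```bash
python3 - <<'E'
from h import *
im=cv2.imread("pics/w1.png")[75:235,140:370]
save("w1c",cv2.resize(im,None,fx=3.4,fy=3.4,interpolation=cv2.INTER_CUBIC))
E
```

```text
(no output)
```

View pics/w1c.png

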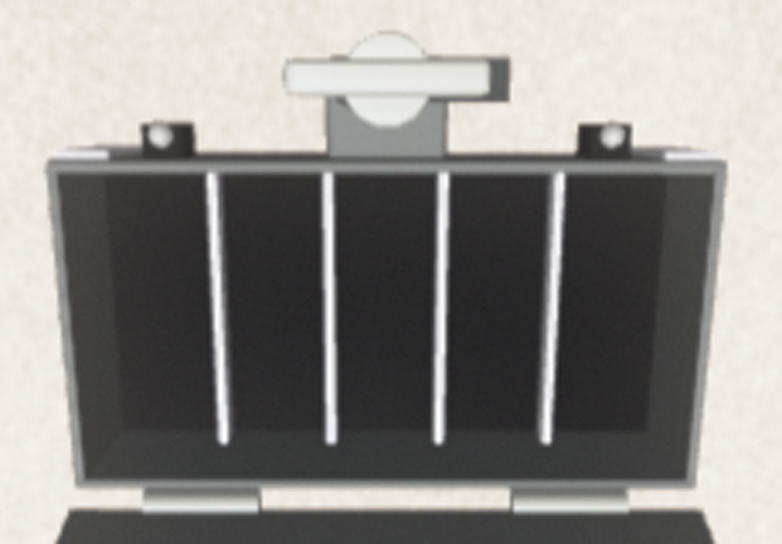

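```bash
python3 - <<'E'
from h import *
from scipy.optimize import least_squares
c=get_calibration("wrist");a=np.radians(-96)
T=np.eye(4);T[:3,:3]=q2R(DOWN(a));T[:3,3]=[.55,.15,.36];T=T@c["tool_from_camera"];cam=(c["intrinsics"],T[:3,:3],T[:3,3])
M=[(136,-70,76,47,160),(-136,-70,76,725,161),(136,70,76,78,488),(-136,70,76,695,487),(131,-65,76,55,173),(-131,-65,76,717,173),(131,65,76,84,480),(-131,65,76,690,480),(78,65,26,223,444),(26,65,26,331,443),(-26,65,26,438,443),(-78,65,26,545,443),(0,-100,134,387,78)]
M=np.array(M,float);P=M[:,:3]/1000;U=(M[:,3:]+.5)/3.4-.5+[140,75]
f=lambda p:(proj(P@rz(p[2]).T+[p[0],p[1],0],cam)-U).ravel()
r=least_squares(f,[.55,.165,-.1]);print(r.x,np.degrees(r.x[2]));print(f(r.x).reshape(-1,2).round(1))
g=lambda p:(proj(P@rz(p[2]).T+[p[0],p[1],p[3]],cam)-U).ravel()
r=least_squares(g,[.55,.165,-.1,0]);print(r.x)
E
```

```text
[ 0.54933132  0.16571803 -0.10399209] -5.958308125320712
[[-1.   0.3]
 [ 1.1 -0.1]
 [-0.9  0.6]
 [ 0.4  0.8]
 [ 0.7  0.2]
 [-0.7  0.1]
 [ 0.4 -0.2]
 [-1.2 -0.3]
 [ 0.3 -0.4]
 [ 0.1 -0.2]
 [ 0.2 -0.2]
 [ 0.4 -0.2]
 [ 0.1 -0.3]]
[ 5.49335405e-01  1.65778535e-01 -1.03991989e-01 -3.54687058e-04]
```

```bash
cat >> h.py <<'E'
CX,CY,CA=0.5493,0.1657,-0.104
def case2w(x,y,z): 
    p=rz(CA)@np.array([x,y,z]);return np.array([CX+p[0],CY+p[1],z])
def wrist_shoes():
    cam=campose("wrist");im=get_image("wrist");hsv=cv2.cvtColor(im,cv2.COLOR_BGR2HSV);o=[]
    for d in finder.silhouettes("wrist","shoe1"):
        r=d["region"]
        if r.sum()<300 or d["score"]<.3: continue
        if 95<np.median(hsv[...,0][r])<125: o.append(fit_shoe(r,cam))
    return im,o
def wrap(a,ref): return ref+(a-ref+np.pi/2)%np.pi-np.pi/2
def pick(x,y,yaw,tag):
    hand.command_gripper(.5)
    robot.goto([x,y,.17],DOWN(yaw))
    for k in range(2):
        im,o=wrist_shoes();save(f"p{tag}_{k}",im)
        o=sorted(o,key=lambda s:np.hypot(s[0]-x,s[1]-y))
        if not o or np.hypot(o[0][0]-x,o[0][1]-y)>.07 or o[0][3]<.85: print("not found",o);return None
        nx,ny,na,iou=o[0];na=wrap(na,yaw);print("seen",np.round([nx,ny,na,iou],4),"was",np.round([x,y,yaw],4))
        far=np.hypot(nx-x,ny-y)>.012 or abs(na-yaw)>.12
        x,y,yaw=nx,ny,na
        if not far: break
        robot.goto([x,y,.17],DOWN(yaw))
    robot.goto([x,y,.13],DOWN(yaw))
    c=robot.move_l([x,y,.042],speed=.12,contact_N=15)
    print("contact" if c else "ok",monitor.current_tcp_pos())
    if c: return None
    hand.command_gripper(0.);w=monitor.current_width();print("width mm",w*85)
    robot.move_l([x,y,.2],speed=.2);w=monitor.current_width();print("lifted width mm",w*85,"F",monitor.current_contact_force(),"t",monitor.current_t())
    return w*85
def place(bay,yy=0.):
    a=CA-np.pi/2;p=case2w(bay,yy,.26)
    robot.goto(p,DOWN(a));
    p[2]=.11;robot.move_l(p,speed=.2)
    p[2]=.054;robot.move_l(p,speed=.08)
    p[2]=.046;c=robot.move_l(p,speed=.03,contact_N=8);print("place contact",c,monitor.current_tcp_pos())
    hand.command_gripper(.33)
    p[2]=.26;robot.move_l(p,speed=.2);print("t",monitor.current_t())
E
python3 - <<'E'
from h import *
print(pick(.4639,-.0953,.0603+np.pi,"a"))
E
```

```text
seen [ 0.4644 -0.0953  3.204   0.9535] was [ 0.4639 -0.0953  3.2019]
ok [ 0.46499304 -0.09537719  0.04276478]
width mm 6.535826164158818
lifted width mm 7.018216476853051 F [-0.54172924  0.77657093 -4.81171245] t 9.9
7.018216476853051
```

```bash
python3 - <<'E'
from h import *
save("w3",get_image("wrist"))
E
```

```text
(no output)
```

View pics/pa_0.png

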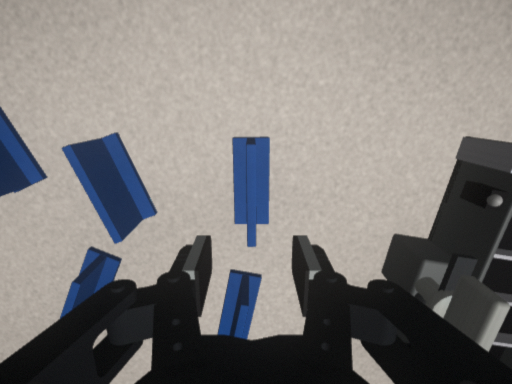

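View pics/w3.png

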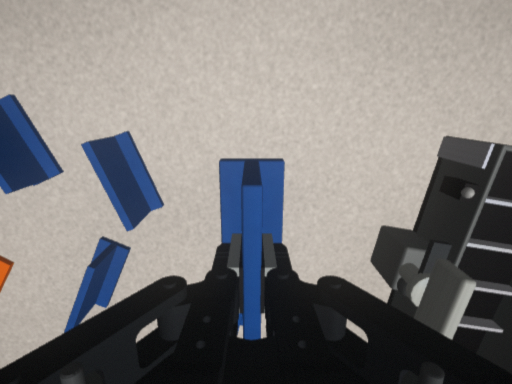

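The first shoe is held squarely, its web between the pads at (252,250). I'll place it in a bay.

```bash
python3 - <<'E'
from h import *
place(-.104)
save("w4",get_image("wrist"))
E
```

```text
place contact True [0.44648434 0.17684371 0.05141858]
t 14.55
```

View pics/w4.png

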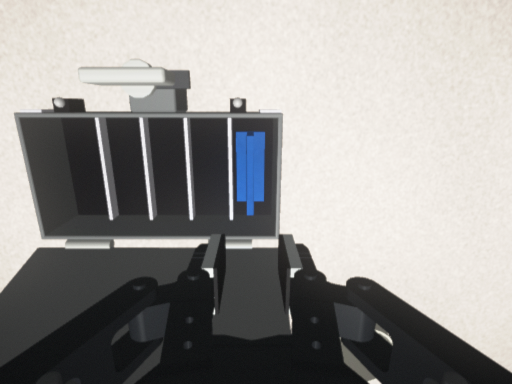

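The first shoe stands in the -x end bay, at (250,170). On to the next ones.

```bash
python3 - <<'E'
from h import *
jobs=[(.471,-.2267,.4212,-.052,"b"),(.6147,-.1011,3.0061,0.,"c")]
for x,y,a,b,t in jobs:
    w=pick(x,y,a,t)
    if not w or not 5<w<10: print("STOP",t);break
    place(b)
save("w5",get_image("wrist"))
E
```

```text
seen [ 0.4709 -0.2271  0.4092  0.9723] was [ 0.471  -0.2267  0.4212]
ok [ 0.47120424 -0.22757711  0.04268899]
width mm 7.298233522971653
lifted width mm 7.140438802036092 F [ 0.71332681  0.19954357 -2.79333851] t 19.525
place contact True [0.49818505 0.17157013 0.05027934]
t 24.9833
seen [ 0.6144 -0.1013  3.0062  0.9736] was [ 0.6147 -0.1011  3.0061]
ok [ 0.61508412 -0.10119738  0.0429159 ]
width mm 6.997586377867178
lifted width mm 7.416248158391575 F [-0.23338712 -0.04086356 -3.31934435] t 29.0667
place contact True [0.55014736 0.16610985 0.05054535]
t 33.6917
```

View pics/w5.png

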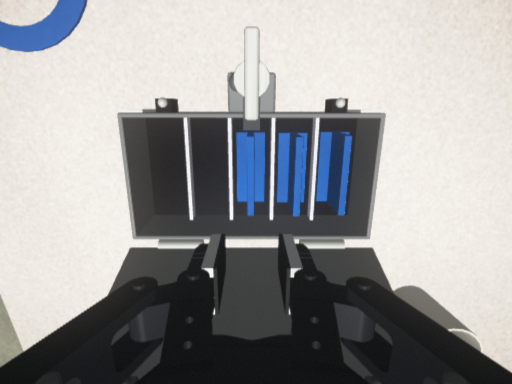

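The view from above shows three shoes in three bays at (250,170), (292,170) and (335,170). But the fastener's wing now lies along y, at (251,72), so it was knocked into its locked position during a transfer. I'll find out when that happened, finish the shoes on a higher path, then turn it back before closing the lid.

```bash
python3 - <<'E'
from h import *
im=get_image("scene");save("s5",cv2.resize(im[60:330,140:420],None,fx=2.8,fy=2.2))
p=cv2.imread("pics/pc_0.png");save("pc",p)
E
```

```text
(no output)
```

View pics/s5.png

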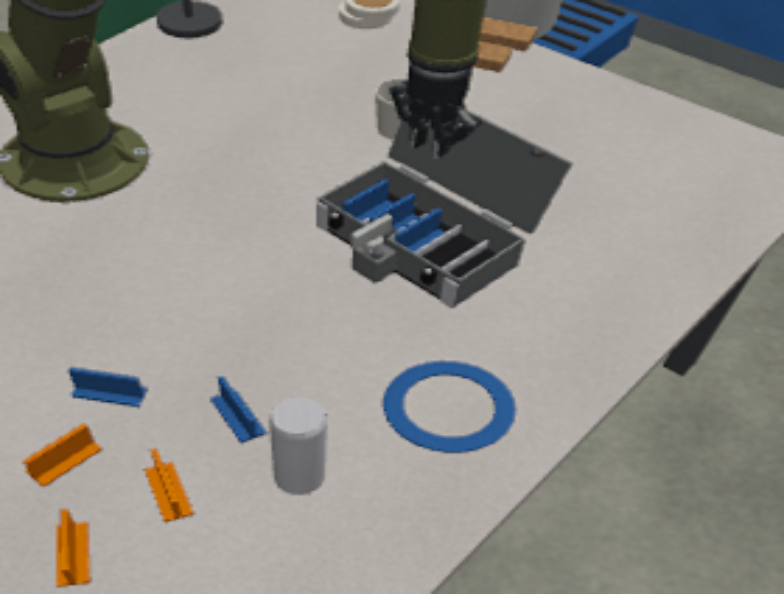

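View pics/pc.png

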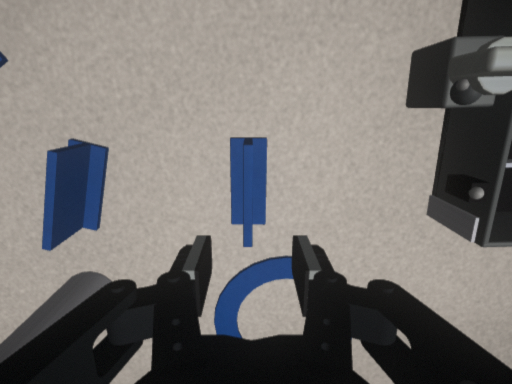

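Image pc_0 shows the wing was already turned at the third pick, so the second transfer's arc hit it. The two remaining transfers go higher.

```bash
cat >> h.py <<'E'
def hop(p,a):
    q=monitor.current_tcp_pos(); robot.move_l([q[0],q[1],.32],speed=.25); robot.goto([p[0],p[1],.34],DOWN(a))
E
python3 - <<'E'
from h import *
jobs=[(.5965,-.2677,2.7652,.052,"d"),(.4406,-.3404,.4918,.104,"e")]
for x,y,a,b,t in jobs:
    hop((x,y),a)
    w=pick(x,y,a,t)
    if not w or not 5<w<10: print("STOP",t);break
    hop(case2w(b,0,0),CA-np.pi/2);place(b)
p=case2w(0,-.015,0);robot.goto([p[0],p[1],.36],DOWN(CA-np.pi/2))
save("w6",get_image("wrist"))
im=get_image("scene");save("s6",cv2.resize(im[60:330,140:420],None,fx=2.8,fy=2.2))
E
```

```text
seen [ 0.5973 -0.2678  2.747   0.944 ] was [ 0.5965 -0.2677  2.7652]
ok [ 0.59797979 -0.2679183   0.04291295]
width mm 7.396442891084647
lifted width mm 7.155666687383075 F [-0.5706986  -0.71302047 -2.99370139] t 39.4
place contact True [0.6019282  0.16075816 0.050562  ]
t 45.5667
seen [ 0.4411 -0.3406  0.4793  0.9625] was [ 0.4406 -0.3404  0.4918]
ok [ 0.44132166 -0.34109415  0.04275133]
width mm 7.367461069762067
lifted width mm 6.929409986150903 F [-0.68369009  0.38827562 -2.62529927] t 51.5167
place contact True [0.65357033 0.15540871 0.05264291]
t 58.025
```

View pics/w6.png

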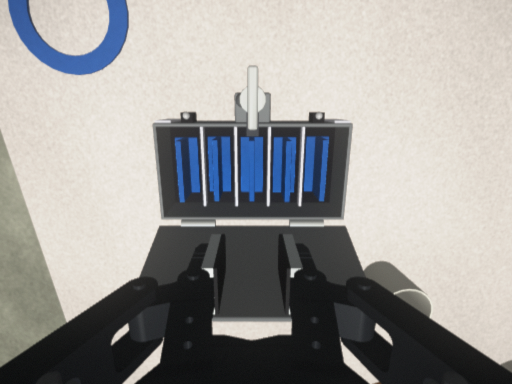

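View pics/s6.png

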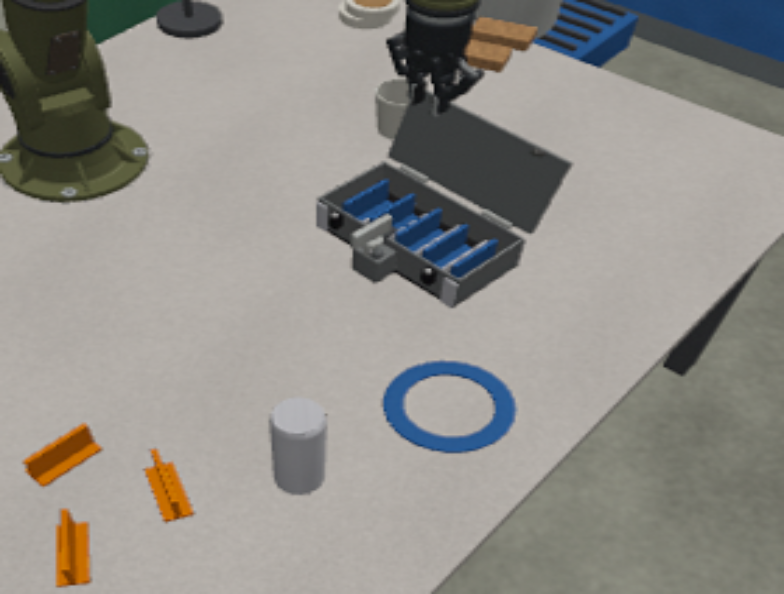

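```bash
python3 - <<'E'
from h import *
p=case2w(.06,-.05,0);robot.goto([p[0],p[1],.27],DOWN(CA-np.pi/2))
im=get_image("wrist");save("w7",im)
cam=campose("wrist")
# overlay predicted shoes at floor
for b in (-.104,-.052,0,.052,.104):
    for B in SH:
        pts=proj((B+[0,0,.008])@rz(CA+np.pi/2).T+case2w(b,0,0)*[1,1,0],cam)
        cv2.polylines(im,[np.int32(cv2.convexHull(pts.astype(np.float32)))],True,(0,255,255),1)
save("w7o",cv2.resize(im[30:250,60:460],None,fx=2,fy=2,interpolation=cv2.INTER_CUBIC))
E
```

```text
(no output)
```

View pics/w7o.png

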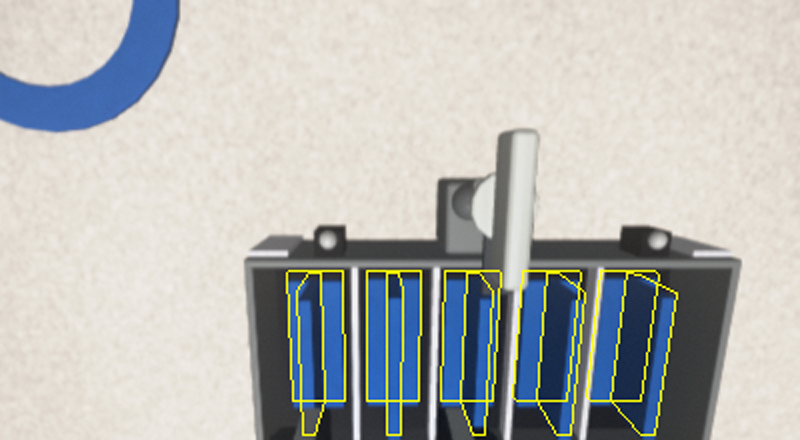

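View pics/w7.png

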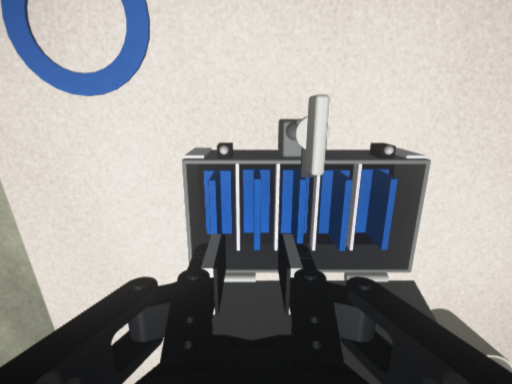

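All five shoes stand on their bay floors, matching the model overlay to a few mm. Now I'll turn the knocked fastener back to unlocked.

```bash
cat >> h.py <<'E'
def turn(th0,th1,n=8,ztop=.122):
    """grip wing at joint angle th0 and turn to th1; tool yaw = CA+pi-th"""
    p=case2w(0,-.1,0); yaw=lambda t:CA+np.pi-t
    hand.command_gripper(.5)
    q=monitor.current_tcp_pos(); robot.move_l([q[0],q[1],.32],speed=.25)
    robot.goto([p[0],p[1],.26],DOWN(yaw(th0)))
    save(f"t{int(monitor.current_t()*10)}",get_image("wrist"))
    c=robot.move_l([p[0],p[1],ztop],speed=.1,contact_N=12);print("down",c,monitor.current_tcp_pos())
    if c: return False
    hand.command_gripper(0.);print("w",monitor.current_width()*85)
    z0=ztop
    for t in np.linspace(th0,th1,n+1)[1:]:
        robot.goto([p[0],p[1],z0+.004*np.sin(2*np.clip(t,0,np.pi/2))],DOWN(yaw(t)))
        print(round(t,2),np.round(monitor.current_contact_force(),1),np.round(monitor.current_wrist_torque(),2))
    hand.command_gripper(.5)
    robot.move_l([p[0],p[1],.26],speed=.15)
    save(f"t{int(monitor.current_t()*10)}",get_image("wrist"));print(monitor.current_t())
    return True
E
python3 - <<'E'
from h import *
print(turn(np.pi/2,0.))
E
ls pics/t*
```

```text
down False [0.5392613  0.06631017 0.12253566]
w 10.712247710951944
1.37 [-3.6 -0.4  7.2] [-0.01  0.55 -0.16]
1.18 [-3.3 -0.5  7.9] [ 0.01  0.5  -0.11]
0.98 [-2.5 -0.2  7. ] [ 0.09  0.3  -0.08]
0.79 [-1.7  1.3  7.1] [ 0.13  0.21 -0.04]
0.59 [-1.3  1.1  5.9] [0.28 0.06 0.11]
0.39 [-0.8  1.7  7.2] [0.34 0.06 0.18]
0.2 [1.2 3.9 2.4] [ 0.93 -0.4   0.3 ]
0.0 [ 2.3  4.9 -0.7] [ 1.16 -0.64  0.15]
67.9833
True
pics/t623.png
pics/t679.png
```

```bash
python3 - <<'E'
from h import *
a=cv2.imread("pics/t623.png");b=cv2.imread("pics/t679.png")
im=get_image("scene");c=cv2.resize(im[90:200,240:350],(400,384))
save("t1",cv2.resize(np.hstack([b,c]),None,fx=.87,fy=.87))
p=case2w(0,-.02,0);robot.move_l([p[0],p[1],.40],speed=.2)
save("t2",get_image("wrist"))
E
```

```text
(no output)
```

View pics/t1.png

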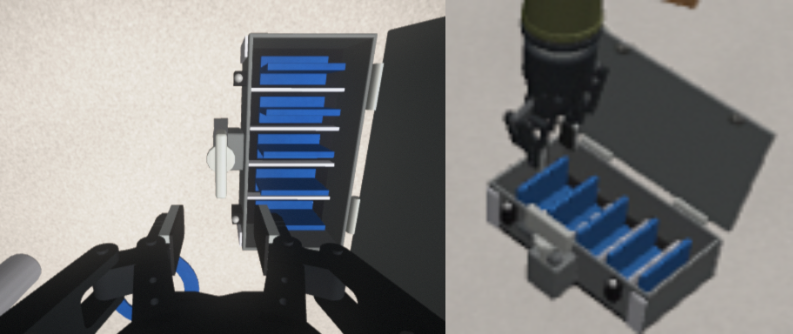

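View pics/t2.png

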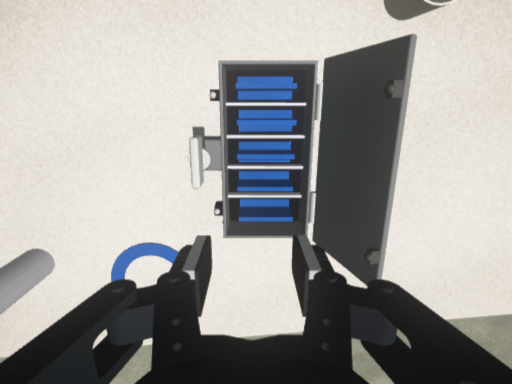

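The fastener is unlocked again: wing along x at (197,163), small arm towards -x. The shoes look undisturbed. Next I'll estimate the lid angle.

```bash
cat >> h.py <<'E'
def lidpt(x,r,off,th):
    return case2w(x,.075-r*np.cos(th)+off*np.sin(th),.078+r*np.sin(th)+off*np.cos(th))
E
python3 - <<'E'
from h import *
cam=campose("wrist");np.set_printoptions(precision=0,suppress=True)
for th in (1.6,1.7,1.8,1.9,2.0):
    print(th,[proj(lidpt(x,.153,o,th),cam)[0] for x in(-.138,.138) for o in (0,.008)])
sc=campose("scene")
d=finder.silhouettes("scene","mixing_cup") if get_image("scene") is not None else 0
print(np.array2string(ray(d[0]["centre"],.05,sc),precision=3), monitor.current_tcp_pos()*1000)
E
```

```text
1.6 [array([363.,  31.]), array([372.,  31.]), array([338., 298.]), array([344., 297.])]
1.7 [array([380.,  32.]), array([388.,  32.]), array([350., 297.]), array([357., 296.])]
1.8 [array([396.,  32.]), array([403.,  33.]), array([362., 295.]), array([369., 295.])]
1.9 [array([409.,  33.]), array([416.,  34.]), array([374., 293.]), array([379., 292.])]
2.0 [array([422.,  35.]), array([427.,  36.]), array([384., 290.]), array([388., 289.])]
[0.316 0.399 0.05 ] [547. 145. 399.]
```

```bash
python3 - <<'E'
from h import *
a=CA+np.pi/2
hand.command_gripper(0.)
P=lambda th,ex=0: lidpt(0,.13,.008,th)+rz(CA)@np.array([0,.011*np.sin(th)+ex,.019])
s=P(1.9,.045)
robot.goto([s[0],s[1],.36],DOWN(a))
print(robot.move_l(s,speed=.15,contact_N=12))
save("l0",get_image("scene"))
for th in np.arange(1.9,.24,-.1):
    robot.move_l(P(th),speed=.1)
    F=monitor.current_contact_force();print(round(th,2),np.round(F,1))
    if np.linalg.norm(F)>45: print("STOP");break
save("l1",get_image("scene"));print(monitor.current_t())
E
python3 -c "
import cv2,numpy as np
a=[cv2.imread(f'pics/l{i}.png')[40:220,220:370] for i in (0,1)]
cv2.imwrite('pics/l01.png',cv2.resize(np.hstack(a),None,fx=2.6,fy=2.6))"
```

```text
False
1.9 [0.2 0.8 1. ]
1.8 [0.5 0.6 0.4]
1.7 [ 1.4 -0.1  0.7]
1.6 [-0.6  0.5 -0.9]
1.5 [-0.3 -0.7  0.3]
1.4 [ 0.  -0.2  0.2]
1.3 [-0.2  0.6  0.9]
1.2 [ 0.3  0.6 -0.2]
1.1 [-0.7  0.3 -0.2]
1.0 [-0.6  1.2  0.4]
0.9 [-0.4  1.  -0.6]
0.8 [-0.3  0.5 -0. ]
0.7 [0.3 0.8 0.2]
0.6 [ 0.5  0.7 -0.6]
0.5 [-0.4 -0.1 -0.2]
0.4 [-0.9 -0.1  0.2]
0.3 [-0.4 -0.4  0.8]
77.4667
```

View pics/l01.png

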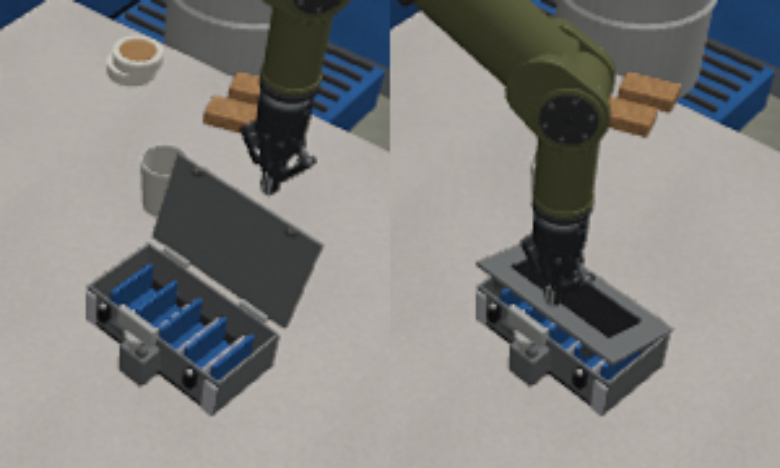

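The lid follows the finger and is nearly shut, with its edge at about (570,320) in the right half. Pressing it past the catches.

```bash
python3 - <<'E'
from h import *
P=lambda th,r=.14: lidpt(0,r,.008,th)+np.array([0,0,.019])
robot.move_l(P(.2,.14),speed=.08)
for th in np.arange(.18,.06,-.02):
    robot.move_l(P(th),speed=.05);print(round(th,2),np.round(monitor.current_contact_force(),1),monitor.current_tcp_pos()[2].round(4))
p=P(0)
z=monitor.current_tcp_pos()[2]
while z>.098:
    z-=.001
    c=robot.move_l([p[0],p[1],z],speed=.02)
    F=monitor.current_contact_force()[2];print("cmd",round(z,4),"z",monitor.current_tcp_pos()[2].round(4),"F",round(F,1))
    if F>28: break
print(monitor.current_t())
E
```

```text
0.18 [-1.  -0.2 -0.5] 0.1298
0.16 [-1.1  0.5  0.5] 0.1271
0.14 [-0.6  0.3  0.6] 0.1243
0.12 [ 0.4 -0.1  0. ] 0.1215
0.1 [-0.8 -0.6  0.1] 0.1188
0.08 [-1.  -0.4  4.2] 0.1165
cmd 0.1155 z 0.1163 F 7.7
cmd 0.1145 z 0.1152 F 6.3
cmd 0.1135 z 0.1138 F 3.4
cmd 0.1125 z 0.1124 F 1.3
cmd 0.1115 z 0.1112 F 1.0
cmd 0.1105 z 0.1102 F 0.7
cmd 0.1095 z 0.1093 F -0.2
cmd 0.1085 z 0.1085 F 0.7
cmd 0.1075 z 0.1075 F -0.0
cmd 0.1065 z 0.1065 F -0.2
cmd 0.1055 z 0.1055 F -0.5
cmd 0.1045 z 0.105 F 4.6
cmd 0.1035 z 0.1049 F 14.1
cmd 0.1025 z 0.1048 F 22.8
cmd 0.1015 z 0.1047 F 31.5
83.1167
```

The lid snapped at about 8 N and stopped hard with the tip at 86 mm, which is the shut height. Checking with a look before turning the fastener.

```bash
python3 - <<'E'
from h import *
q=monitor.current_tcp_pos();robot.move_l([q[0],q[1],.34],speed=.15)
im=get_image("wrist")
s=get_image("scene")[90:200,240:350]
save("k0",cv2.resize(np.hstack([im,cv2.resize(s,(400,384))]),None,fx=.87,fy=.87))
E
```

```text
(no output)
```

View pics/k0.png

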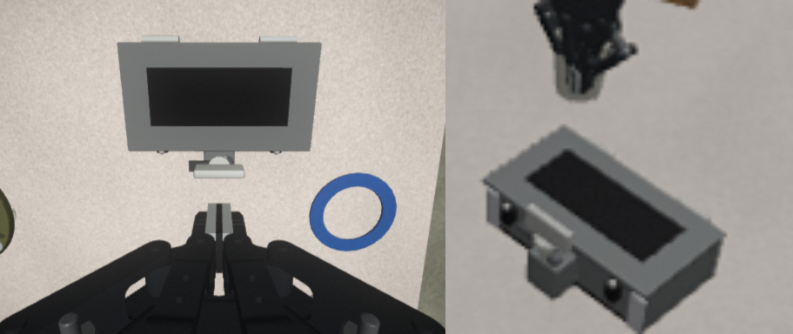

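The lid lies level and shut, with the wing still along x at (218,172). Turning it clockwise.

```bash
python3 - <<'E'
from h import *
print(turn(0.,np.pi/2))
p=case2w(0,-.03,0);robot.goto([p[0],p[1],.38],DOWN(CA-np.pi/2+np.pi))
im=get_image("wrist")
s=get_image("scene")
save("k1",cv2.resize(np.hstack([im,cv2.resize(s[90:200,240:350],(400,384))]),None,fx=.87,fy=.87));save("k2",s)
E
```

```text
down False [0.5392591  0.06634644 0.12254083]
w 10.785204098670691
0.2 [-2.6  2.7  9. ] [0.65 0.55 0.22]
0.39 [-2.6  2.9 10.8] [0.58 0.68 0.14]
0.59 [-3.7  2.5 11.2] [0.56 0.79 0.07]
0.79 [-3.4  2.6 12.7] [0.55 0.88 0.01]
0.98 [-2.9  2.9 12.9] [ 0.56  0.9  -0.06]
1.18 [-3.5  1.9 15.2] [ 0.8   0.5  -0.07]
1.37 [-4.7  2.9 10.9] [ 0.71  1.01 -0.25]
1.57 [-2.8  2.6  6.4] [ 0.76  0.69 -0.16]
92.675
True
```

View pics/k1.png

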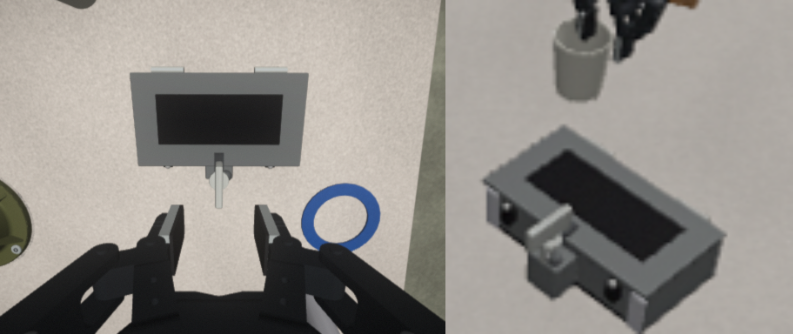

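View pics/k2.png

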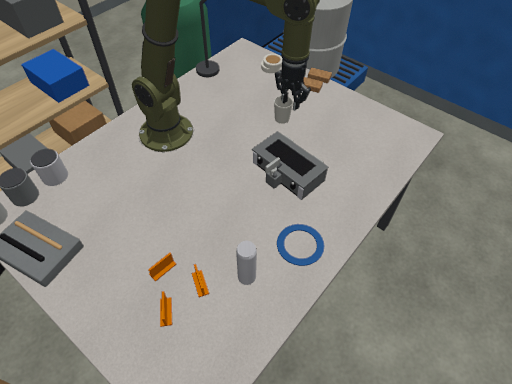

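The wing is along y and the arm lies over the lid at (218,155). I'll overlay a model to check the angle and whether it has dropped.

```bash
python3 - <<'E'
from h import *
p=case2w(0,-.1,0);robot.goto([p[0],p[1],.25],DOWN(CA+np.pi/2))
cam=campose("wrist");im=get_image("wrist")
o=cv2.resize(im,None,fx=4,fy=4,interpolation=cv2.INTER_CUBIC)
b=box(-.006,.006,-.135,-.065,.098,.134)
pts=proj(b@rz(CA).T+[CX,CY,0],cam)*4+1.5
cv2.polylines(o,[np.int32(cv2.convexHull(pts.astype(np.float32)))],True,(0,0,255),1)
c=pts.mean(0).astype(int);print(c)
save("k3",o[max(c[1]-300,0):c[1]+300,c[0]-380:c[0]+380])
E
```

```text
[1006  765]
```

View pics/k3.png

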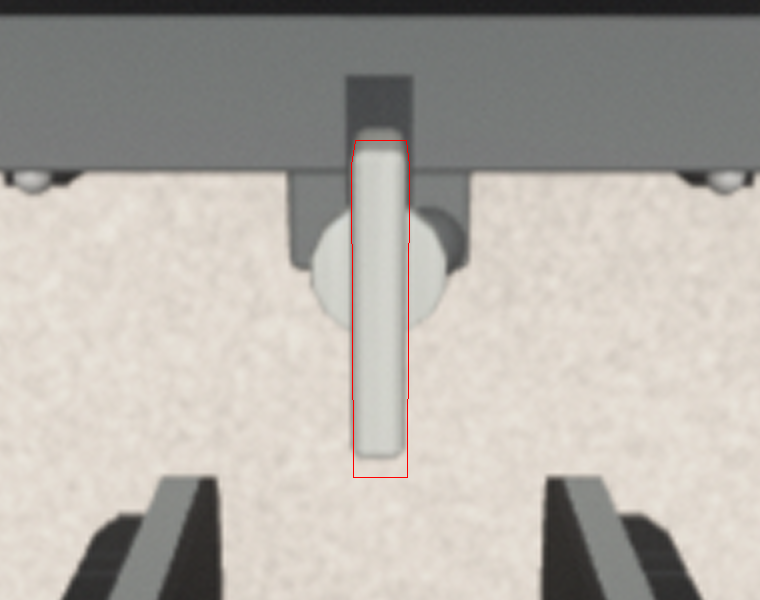

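```bash
python3 - <<'E'
from h import *
q=monitor.current_tcp_pos();robot.move_l([q[0],q[1],.34],speed=.2);robot.sleep(.5)
print(monitor.current_t());robot.close_job()
E
```

```text
95.1833
the job is handed in; nothing more can be done
```

I packed all five blue shoes, pressed the lid shut and turned the fastener to locked. I handed the job in at 95 s of the 210 s allowed, and no verdict is reported.

**Shoes:** each stands in its own bay. A wrist picture before closing matched the model of shoes standing on the bay floors to within a few mm. The orange look-alikes were left alone.

**Lid:** it snapped past the catches at about 8 N, then stopped hard with the fingertip 86 mm above the bench, which is the shut height. Afterwards it looked level in the pictures.

**Fastener:** the wing lines up with the case's y to within about 1° and the arm lies over the lid. It did not appear raised in the picture. The overlay was about 3 mm off along y, which I put down to error in my estimate of the case position.

**One mishap:** carrying the second shoe, I passed too low and knocked the fastener to its locked side while the lid was still open. I moved the last two shoes on a higher path and turned the fastener back to unlocked before closing the lid. I then locked it clockwise in the required order.

The spray can, cup and ring look unmoved in the last scene picture; I did not measure them. I could not see the shoes after the lid was shut.

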